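# Press a tub lid home with the ratchet lever press

### The arm

A 7-joint arm with a two-finger parallel gripper is mounted at the origin on a cart in front of the work surface, level with it; the furniture and walls round the work are solid. World frame = base frame: x ahead of the robot, y to its left, z up, the work surface at z = 0. Lengths are in m, angles in rad, forces in N, time in s.
With the tool pointing down it reaches from about 0.425 to 0.925 m from the base axis. Payload 6.8 kg.
Tool frame: the origin (TCP) lies between the finger pads; the fingertips stand 17 mm ahead of it and the grasp point (between the pads) lies 2 mm behind it; z points along the fingers, x is the direction in which the jaws open and shut, and the axes are right-handed (so a half turn about z gives the same grasp; the last joint's range is limited). The gripper opens to 85 mm and grips with 20 to 120 N. Pads are 22 mm wide; open, the fingers measure 114 mm over their backs; the gripper's body (76 mm by 85 mm) begins 54 mm behind the grasp point. The pads swing forward as they close: fully open they stand 13 mm farther back than shut.
Start: joints at [1, 0.477, 0.022, 1.555, -0.011, 1.109, -0.083], TCP at [0.301, -0.604, 0.248] pointing down, gripper open.
Joint ranges: [-2.96, 2.96], [-0.34, 2.1], [-1.41, 1.46], [0.24, 2.44], [-1.37, 4.51], [0.17, 1.92], [-2.96, 2.96]. Speed limits (rad/s): [2.39, 2.39, 3.14, 3.14, 3.14, 3.14, 3.14].

### API

Orientations are given as a unit quaternion [w, x, y, z].
In Python, from station import readout, read_camera, get_calibration, bot, models gives the robot as it stands.
- The arm moves only by the tool carry_out, never from a script. Its argument "deltas" is a list of rows, each a list of 2 entries, a list of its own where there are three numbers: the shift along the tool's x, y, z in cm, then the turn about the tool's z in degrees. A call has 1 to 10 rows; each row is the pose to reach, as a shift and turn from the pose measured when the call began, along the tool's axes at that moment; what a row does not reach only later rows make up. A row lasts 1/8 s, in which the tool goes at most 62.5 mm and 10.7 degrees, less where a joint would pass 70% of its speed; a pose out of reach is approached as far as the arm can. A call with a gripper value outside its range is refused whole. "hand" is the opening, from 0 (shut) to 1 (fully open), set as the call begins (left out, the last holds). The fingers move at their own pace and stop on an object; "newtons" is the grip in N (left out, the last holds). Time passes only in rows, so rows that repeat a pose let the fingers close. It gives the time, the measured TCP pose, the force and the opening at its end, in the units of the state.
- readout.get_obs(): the state, without advancing time (a new reading comes with each control period).
- read_camera(name): name is "scene" or "top" or "wrist"; returns the picture (384x512x3 uint8, red, green, blue); there is no depth.
- get_calibration(name): a dict with "fov_y" (degrees; the focal length in pixels is half the picture's height over the tangent of half this angle, whatever the lens; pixels are square), "cx", "cy" (the principal point, pixels), "world_from_camera" (4x4, takes a point from camera to world coordinates). Camera axes: x right, y down, z forward; pixel columns grow to the right and rows downward; lengths in m; the calibration is good to about 2 mm. The wrist camera is an equidistant fisheye: a pixel r from the principal point sees the ray r / f radians off the axis. A picture is of the moment at which its call begins: read the wrist's pose just before it. get_calibration takes no time and is no camera call; for the wrist camera it gives the pose at the moment of the call.
- bot.hand_in(): hands the job in, once; it reports no verdict.
Trained networks look in the newest picture that a camera, given by its name, has taken for a name from the list of things; names that differ only in an ending like _2 or _b are one class to them, and where a whole thing is asked for, a point or a joint stands for the part that bears it (a point fixed in the world has none). Each returns a list of dicts, best first, with "score" (0 to 1); they miss things now and then, are a little off and sometimes report something else, mostly with a low value. They report only what shows in the picture. A call takes as long as a camera call.
- models.spot_in(query, camera): "centre" ([row, column] in pixels, amid what is visible of it).
The state is a dict: "t": time; "q": joint angles; "joint_vel": joint speeds; "joint_torque": joint torques, N m; "eef_pos": TCP position; "tool_rot": TCP orientation; "contact_force": force on the tool from outside, world axes, zero at the start; "torque": the same for the moment, N m; "gripper_width": opening from 0.0 (shut) to 1.0 (fully open).
Only numpy, scipy, OpenCV 4.12 (cv2) and the standard library are available. Lean on these libraries where they do the work, as an engineer would, in place of code of your own. Each camera call takes 0.05 s, during which the arm holds its last target. There are 200 camera calls.

### The job

Slide the nest with the tub fully in under the press, then work the ratchet lever back and forth until the lid is pressed fully home and the sprung foot holds it firmly clamped, so that its glued seal can set: about 13 newtons of pull at the grip is right, and much over 16 would crush the tub. Leave the press clamped with its lever swung back up to its rest, and do not disturb the loose tub waiting beside it.

Things in the scene. Friction and masses are not known exactly. Their poses are not given: they have to be found in the camera images.
- press: grey ratchet press, bolted down: base plate 275 x 150 mm, 12 mm thick, column at the back, head 153 to 227 mm above the table. Origin on the table under the vertical ram axis; x = direction in which the nest slides in (away from the robot), y = towards the side with the ratchet wheel and the lever, z up
- knob (a point): centre of the black upright knob (21 mm across, 37 mm tall, its top 74 mm and this point 58 mm above the table) in front of the sliding nest, 105 mm in front of the nest's middle
- nest (a joint): travel of the nest in m: 0 = out in front, 0.090 = fully in against its rear stop, with the tub under the ram. It drags with about 3 N
- tub: pink round tub, 96 mm across and 55 mm high, standing in the white ring of the nest (bottom 25 mm above the table); origin at the centre of its underside
- lid (a joint): how far the tub's pink lid (98 mm across) has gone down in m: 0 = just started and standing 6 mm proud (lid top 92 mm above the table), 0.006 = fully home. It is a tight push fit: it takes about 50 N of ram force to move and stays where it was pressed to
- foot: round dark pressure foot, 60 mm across, under the ram; origin at the centre of its pressing face, 100 to 114 mm above the table at the start. It sits on a spring of 22 N per mm, so the ram can go on down after the foot has met the lid. The ram moves 10 mm per rad of the wheel, 2.6 mm a notch
- lever (a joint): ratchet lever angle in rad: 0 = up at its rest stop (72 degrees above level, leaning towards the robot), 1.12 = lower stop. Downward swings drive the ram down through a pawl; upward swings only click back over the 24 teeth (0.262 rad each) while a second pawl holds the wheel. Stays where left; under load it follows the wheel back by up to one notch
- grip (a point): middle of the black grip bar at the end of the lever: a sleeve that turns freely on its pin, 20 mm thick, 78 mm long, lying along the press's y, 130 mm from the lever's axis; can be pinched from above. It stands between about 205 mm (lever down) and 315 mm (lever at rest) above the table
- shaft (a point): point on the lever's axis (which lies along the press's y), level with the middle of the grip; the grip moves about it on a circle of 130 mm radius in the press's x-z plane. Pull at the grip, along this circle = ram force x 0.077 plus about 1 N of drag
- waiting_tub: lidded pink tub, 98 mm across, 64 mm high, standing loose on the table to the left of the press, waiting its turn; origin at the centre of its underside; leave alone

How it is judged:
On the way, in this order (a step that is already met when the one before it is completed fails the run):
1. the nest is slid fully in, to within 2 mm of its stop, with the tub standing in it under the ram (value of joint nest above 0.088 m and horizontal distance between tub and foot below 0.008 m), for 0.2 s.
2. the foot has pressed the lid home, to within 1 mm (value of joint lid above 0.005 m and contact force between foot and tub above 30 N), for 0.2 s.
At the end, for the whole second after the job is handed in: the nest is within 2 mm of its rear stop with the tub centred under the foot (within 8 mm), the lid is down to within 1 mm of home, the foot presses on it with 55 to 220 N, held by the ratchet alone, and the lever is back up within 0.2 rad of its rest stop (all of step 1 and value of joint lid above 0.005 m and contact force between foot and tub between 55 and 220 N and value of joint lever below 0.2 rad); the robot touches nothing.
It fails at once if the foot pressed on the tub with more than 240 N (tub crushed) (contact force between foot and tub above 240 N).
It fails at once if the foot was driven onto the tub before the nest was fully in (value of joint nest below 0.086 m and contact force between foot and tub above 5 N).
It fails at once if the waiting tub was shifted by more than 30 mm (distance of waiting_tub from where it was at the start of the episode above 0.03 m).
It also fails if it takes over 72 s, if anything falls off the work surface, if the arm or the gripper's body presses on something with over 40 N, if the wrist force passes 120 N, or if a joint passes its speed limit or range.

## Working session

There is one attempt and no reset: what is moved stays moved. The work goes in short steps, Python scripts to look and compute and a tool call to move; the robot and the scene stay as the last step left them, time stands still between calls to the robot, and variables do not carry over. Pictures are saved under pics/ and viewed, about 8 in all and at most 12, crops included, and the job is handed in when it is done.

Besides the shell and the picture viewer there is one more tool, called as name(argument=value, ...) on one line, values as JSON. carry_out: Moves the arm, as the interface text tells. Its arguments: {"type":"object","properties":{"deltas":{"type":"array"},"hand":{"type":"number"},"newtons":{"type":"number"}},"required":["deltas"]}

```bash
mkdir -p pics; ls
cat > h.py <<'E'
import numpy as np, cv2
from scipy.spatial.transform import Rotation as R
from station import readout, read_camera, get_calibration, bot, models
def ray(cam,rc,cal=None):
    c=cal or get_calibration(cam); T=np.array(c["world_from_camera"]); f=192/np.tan(np.radians(c["fov_y"])/2)
    u=(rc[1]-c["cx"])/f; v=(rc[0]-c["cy"])/f
    if cam=="wrist":
        r=np.hypot(u,v); s=np.sin(r)/r if r>1e-9 else 1; d=np.array([u*s,v*s,np.cos(r)])
    else: d=np.array([u,v,1.])
    d=T[:3,:3]@d; return T[:3,3],d/np.linalg.norm(d)
def atz(cam,rc,z,cal=None):
    o,d=ray(cam,rc,cal); return o+d*(z-o[2])/d[2]
def proj(cam,p,cal=None):
    c=cal or get_calibration(cam); T=np.array(c["world_from_camera"]); f=192/np.tan(np.radians(c["fov_y"])/2)
    q=T[:3,:3].T@(np.array(p)-T[:3,3])
    if cam=="wrist":
        r=np.hypot(q[0],q[1]); th=np.arctan2(r,q[2]); k=f*th/max(r,1e-9)
        return [c["cy"]+k*q[1],c["cx"]+k*q[0]]
    return [c["cy"]+f*q[1]/q[2],c["cx"]+f*q[0]/q[2]]
def tri(a,b):
    (o1,d1),(o2,d2)=a,b
    s=np.linalg.lstsq(np.c_[d1,-d2],o2-o1,rcond=None)[0]
    p,q=o1+s[0]*d1,o2+s[1]*d2; return (p+q)/2,np.linalg.norm(p-q)
def state():
    s=readout.get_obs(); return s
def tool(p):
    s=readout.get_obs(); w,x,y,z=s["tool_rot"]; M=R.from_quat([x,y,z,w]).as_matrix()
    return M.T@(np.array(p)-s["eef_pos"])*100
E
python3 - <<'E'
from h import *
np.set_printoptions(precision=3,suppress=True)
for c in ("scene","top"):
    im=read_camera(c); cv2.imwrite(f"pics/{c}0.png",im[:,:,::-1])
    cal=get_calibration(c);print(c,np.array(cal["world_from_camera"])[:3].round(3).tolist(),cal["fov_y"])
    for n in ("press","knob","tub","lid","foot","grip","lever","waiting_tub","nest","shaft"):
        print(n,[(np.round(m["centre"],1).tolist(),round(m["score"],2)) for m in models.spot_in(n,c)[:3]])
s=state();print(s)
E
```

```text
pics
scene [[0.998, 0.059, -0.028, 0.56], [0.063, -0.759, 0.648, -0.664], [0.017, -0.648, -0.761, 0.883]] 54.247885368559615
press [([313.9, 279.9], 0.93)]
knob []
tub [([311.4, 236.1], 0.78)]
lid [([309.0, 236.6], 0.66)]
foot [([324.2, 217.1], 0.51)]
grip [([228.6, 261.2], 0.97)]
lever [([226.9, 261.6], 0.57), ([177.1, 268.2], 0.28)]
waiting_tub [([176.9, 269.0], 0.7), ([324.8, 219.2], 0.55)]
nest [([325.1, 218.8], 0.68)]
shaft [([308.2, 279.3], 0.94)]
top [[0.023, -0.987, 0.16, 0.364], [-1.0, -0.025, -0.009, -0.088], [0.013, -0.16, -0.987, 1.25]] 53.44998070644514
press []
knob [([225.9, 311.0], 0.89)]
tub [([207.5, 315.9], 0.84)]
lid [([205.7, 319.6], 0.98)]
foot [([176.9, 300.3], 0.49)]
grip []
lever [([175.8, 300.8], 0.68)]
waiting_tub [([189.8, 177.0], 0.7)]
nest [([226.5, 311.4], 0.7)]
shaft [([179.1, 315.2], 0.61)]
{'t': 1.1, 'q': array([ 1.   ,  0.477,  0.022,  1.555, -0.011,  1.109, -0.083]), 'joint_vel': array([-0.002,  0.   ,  0.   ,  0.   ,  0.001,  0.001, -0.001]), 'joint_torque': array([  0.   , -59.631,   1.607, -28.154,   0.013,   0.002,   0.   ]), 'eef_pos': array([ 0.301, -0.604,  0.248]), 'tool_rot': array([ 0.   ,  0.85 , -0.526,  0.   ]), 'contact_force': array([ 0.072, -0.179,  0.355]), 'torque': array([-0.038, -0.03 , -0.026]), 'gripper_width': 0.9987475935826533}
```

View pictures.

View pics/scene0.png

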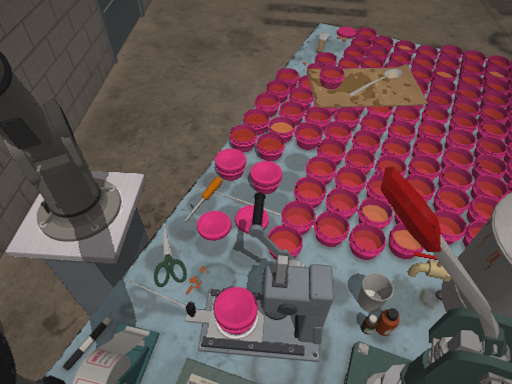

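View pics/top0.png

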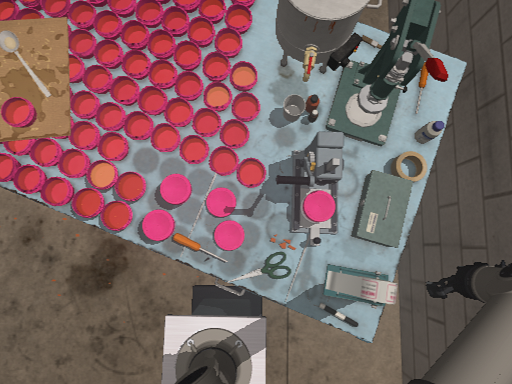

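Run:
```python
import cv2,numpy as np
a=cv2.imread("pics/scene0.png")[180:365,170:350]; b=cv2.imread("pics/top0.png")[130:260,200:360]
a=cv2.resize(a,(390,400),interpolation=cv2.INTER_CUBIC); b=cv2.resize(b,(400,325),interpolation=cv2.INTER_CUBIC)
o=np.zeros((400,790,3),np.uint8);o[:,:390]=a;o[:325,390:]=b;cv2.imwrite("pics/c0.png",o)
```

```text
(no output)
```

View pics/c0.png

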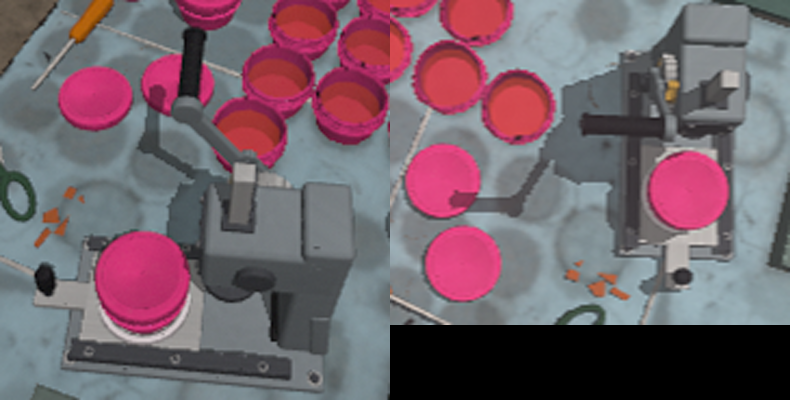

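Run:
```python
from h import *
np.set_printoptions(precision=4,suppress=True)
S=lambda u,v:ray("scene",[v/2.162+180,u/2.167+170]); T=lambda u,v:ray("top",[v/2.5+130,(u-390)/2.5+200])
k=tri(S(44,279),T(682,276)); print("knob",*k)
l=tri(S(143,273),T(690,190)); print("lid",*l, atz("top",[206,319.8],.092),atz("scene",[306.3,236],.092))
g=tri(S(191.5,67),T(622,124.5));print("grip",*g)
for s,t in (((195,32),(583,124)),((188,102),(662,125))): print(*tri(S(*s),T(*t)))
for u,v in ((625,250),(735,255),(740,52),(625,52)): print("base", atz("top",[v/2.5+130,(u-390)/2.5+200],.012))
for c in [(62,365),(320,390),(88,236)]: print("bs",atz("scene",[c[1]/2.162+180,c[0]/2.167+170],.012))
print(atz("top",[189.8,177],.064))
# rails' front: straight edges via lid->knob dir
d=l[0]-k[0];print(np.degrees(np.arctan2(d[1],d[0])),np.hypot(d[0],d[1]))
```

```text
knob [ 0.3936 -0.3106  0.0536] 0.0009632673388365848
lid [ 0.4991 -0.3135  0.0909] 0.004545696048745067 [ 0.4967 -0.3133  0.092 ] [ 0.5014 -0.3134  0.092 ]
grip [ 0.5395 -0.2046  0.2988] 0.0024283348011933607
[ 0.5394 -0.1646  0.3013] 0.004164634281877629
[ 0.5393 -0.2451  0.3003] 0.0015996300065146494
base [ 0.4258 -0.2448  0.012 ]
base [ 0.4228 -0.3874  0.012 ]
base [ 0.6935 -0.3978  0.012 ]
base [ 0.6893 -0.2435  0.012 ]
bs [ 0.4214 -0.3846  0.012 ]
bs [ 0.6899 -0.3913  0.012 ]
bs [ 0.4272 -0.2373  0.012 ]
[0.5399 0.1302 0.064 ]
-1.5847356180905257 0.10547031505725521
```

carry_out(deltas=[[[-2.8,-2.7,0],4],[[-5.6,-5.4,0],8],[[-8.4,-8.1,0.5],12],[[-11.2,-10.8,1],16],[[-14,-13.5,1.5],20],[[-16.8,-16.2,2],24],[[-19.6,-18.9,2.5],28],[[-22,-21.4,3],28],[[-22,-21.4,3],28]], hand=1, newtons=40)

```text
t: 2.22
eef_pos: [0.3957, -0.3088, 0.2182]
tool_rot: [0.0, -0.7, 0.714, 0.0]
contact_force: [-0.2, -1.3, -0.7]
gripper_width: 1.001
```

Run:
```python
from h import *
np.set_printoptions(precision=4,suppress=True)
im=read_camera("wrist"); cal=get_calibration("wrist"); np.save("w1.npy",cal,allow_pickle=True)
print(np.array(cal["world_from_camera"]),cal["fov_y"])
for n in ("knob","lid","foot","grip","shaft"):
    ms=models.spot_in(n,"wrist")[:2]; print(n,[(np.round(m["centre"],1),round(m["score"],2)) for m in ms])
im=im[:,:,::-1].copy()
for p,c in (((.3936,-.3106,.074),(0,255,0)),((.499,-.3135,.092),(255,0,0)),((.5395,-.2046,.3),(0,255,255))):
    r=proj("wrist",p,cal); print(r); cv2.circle(im,(int(r[1]),int(r[0])),3,c,1)
cv2.imwrite("pics/w1.png",cv2.resize(im,(768,576)))
print(tool([.3936,-.3106,.055]),state()["tool_rot"],state()["eef_pos"],state()["q"])
```

```text
[[-0.0226 -0.9618 -0.273   0.4649]
 [-0.9997  0.0219  0.0054 -0.3134]
 [ 0.0008  0.273  -0.962   0.3428]
 [ 0.      0.      0.      1.    ]] 65.70646984690485
knob [(array([134.1, 250.1]), 0.77)]
lid [(array([ 70.6, 255.2]), 0.84), (array([121.2, 247. ]), 0.74)]
foot []
grip []
shaft [(array([122., 253.]), 0.58)]
[np.float64(184.54016789317558), np.float64(249.71174758574276)]
[np.float64(67.22282504238007), np.float64(250.16526452882468)]
[np.float64(-59.460387290887155), np.float64(-88.23455067355124)]
[-0.224   0.0702 16.3452] [-0.0001 -0.6972  0.7169 -0.0002] [ 0.3942 -0.3128  0.2185] [ 0.5565  0.2298 -0.0116  1.9913  0.0038  0.9201 -1.0558]
```

View pics/w1.png

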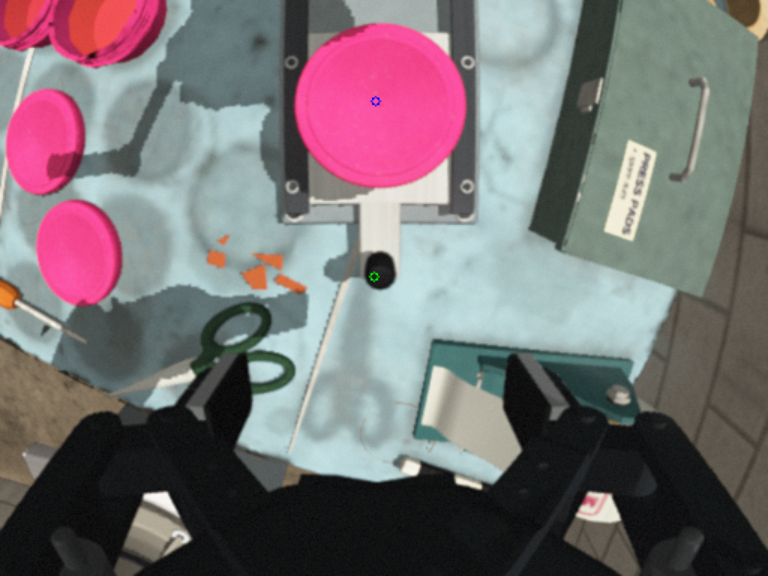

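carry_out(deltas=[[[0,0,4],0],[[0.05,0,8],0],[[0.05,0,12],0],[[0.05,0,15.8],0],[[0.05,0,15.8],0]], hand=1)

```text
t: 3.15
eef_pos: [0.3922, -0.3129, 0.0583]
tool_rot: [-0.001, -0.697, 0.717, 0.002]
contact_force: [-0.7, 0.1, -0.0]
gripper_width: 0.996
```

carry_out(deltas=[[[0,0,0],0],[[0,0,0],0],[[0,0,0],0],[[0,0,0],0],[[0,0,0],0]], hand=0, newtons=40)

```text
t: 3.78
eef_pos: [0.393, -0.3103, 0.0595]
tool_rot: [0.0, -0.697, 0.717, 0.003]
contact_force: [-1.2, 8.0, 12.4]
gripper_width: 0.237
```

carry_out(deltas=[[[0,-1.5,0],0],[[0,-3,0],0],[[0,-4.5,0],0],[[0,-6,0],0],[[0,-7.2,0],0],[[0,-8.2,0],0],[[0,-9,0],0],[[0,-9.2,0],0],[[0,-9.3,0],0]])

```text
t: 4.9
eef_pos: [0.483, -0.312, 0.0594]
tool_rot: [-0.001, -0.697, 0.717, 0.007]
contact_force: [-16.1, 6.2, 20.8]
gripper_width: 0.227
```

carry_out(deltas=[[[0,0,0],0],[[0,0,0],0],[[0,0,0],0]], hand=0.7)

```text
t: 5.28
eef_pos: [0.4839, -0.312, 0.0595]
tool_rot: [-0.001, -0.697, 0.717, 0.006]
contact_force: [1.0, -0.1, -0.0]
gripper_width: 0.697
```

carry_out(deltas=[[[0,0,-2],0],[[0,0,-5],0],[[0,2,-8],0],[[0,5,-12],0],[[0,8,-16],0],[[0,11,-20],0],[[0,13,-24],0],[[0,14,-28],0],[[0,14,-28],0]])

```text
t: 6.4
eef_pos: [0.3479, -0.3115, 0.3444]
tool_rot: [-0.0, -0.697, 0.717, 0.003]
contact_force: [-0.0, 0.2, 0.7]
gripper_width: 0.703
```

Run:
```python
from h import *
np.set_printoptions(precision=4,suppress=True)
o=np.zeros((500,800,3),np.uint8)
cal=get_calibration("wrist");print(np.array(cal["world_from_camera"])[:3])
ims={c:read_camera(c)[:,:,::-1] for c in ("scene","top","wrist")}
for c in ims: cv2.imwrite(f"pics/{c}2.png",ims[c])
for c in ims:
    for n in ("grip","shaft","knob","lever","foot"): print(c,n,[(np.round(m["centre"],1),round(m["score"],2)) for m in models.spot_in(n,c)[:1]])
o[:400,:400]=cv2.resize(ims["scene"][190:340,190:340],(400,400),interpolation=cv2.INTER_CUBIC)
o[:400,400:]=cv2.resize(ims["top"][130:250,230:350],(400,400),interpolation=cv2.INTER_CUBIC)
cv2.imwrite("pics/c2.png",o)
print(state()["eef_pos"])
```

```text
[[-0.0275 -0.9604 -0.2771  0.4181]
 [-0.9996  0.0258  0.0099 -0.3149]
 [-0.0023  0.2773 -0.9608  0.4684]]
scene grip [(array([223.3, 261.7]), 0.55)]
scene shaft [(array([308.7, 273.1]), 0.77)]
scene knob []
scene lever [(array([231.6, 260. ]), 0.67)]
scene foot [(array([315.4, 275.8]), 0.6)]
top grip [(array([177.2, 303.9]), 0.6)]
top shaft [(array([179.7, 314.6]), 0.59)]
top knob [(array([190.9, 175.6]), 0.63)]
top lever [(array([175.1, 301.5]), 0.65)]
top foot []
wrist grip [(array([  8.3, 251.3]), 0.56)]
wrist shaft [(array([ 54.3, 251.6]), 0.61)]
wrist knob [(array([ 51.7, 251.3]), 0.28)]
wrist lever []
wrist foot []
[ 0.3469 -0.3103  0.341 ]
```

View pics/c2.png

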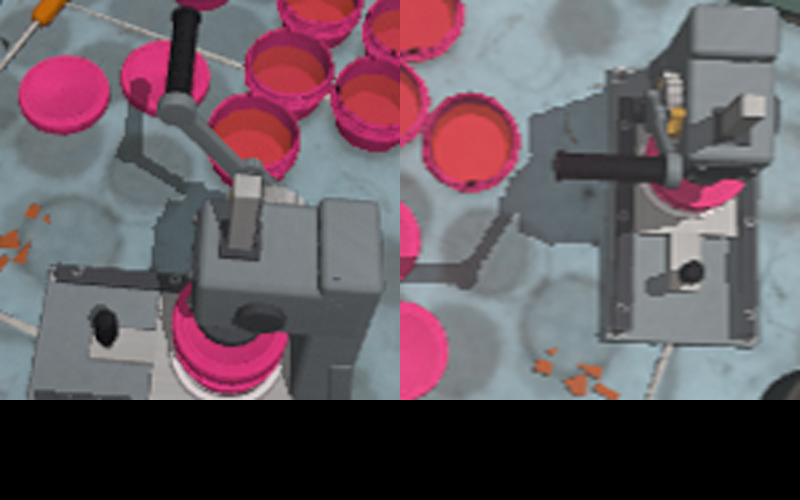

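Run:
```python
from h import *
np.set_printoptions(precision=4,suppress=True)
S=lambda u,v:ray("scene",[v/2.667+190,u/2.667+190]); T=lambda u,v:ray("top",[v/3.333+130,(u-400)/3.333+230])
print("grip",*tri(S(182.5,54),T(610,165.5)))
Y=-.250
for p in ((176,105),(210,135),(240,160),(252,168)):
    o,d=S(*p); print("scene",(o+d*(Y-o[1])/d[1])[[0,2]])
for p in ((678,165),(668,130),(655,95)):
    for z in (.19,.3):
        o,d=T(*p); print("top",z,o+d*(z-o[2])/d[2])
print("rampost", *tri(S(247,178),T(752,97)))
print("knob",*tri(S(105,320),T(690,270)))
```

```text
grip [ 0.5395 -0.2048  0.3014] 0.0025976142953655955
scene [0.539  0.3002]
scene [0.5646 0.2648]
scene [0.5887 0.2334]
scene [0.5985 0.2232]
top 0.19 [ 0.5605 -0.2766  0.19  ]
top 0.3 [ 0.5401 -0.257   0.3   ]
top 0.19 [ 0.5906 -0.2681  0.19  ]
top 0.3 [ 0.5672 -0.2495  0.3   ]
top 0.19 [ 0.621 -0.257  0.19 ]
top 0.3 [ 0.5943 -0.2395  0.3   ]
rampost [ 0.5913 -0.312   0.3099] 0.0021448511614531535
knob [ 0.4846 -0.3102  0.0621] 0.0008185830646567276
```

carry_out(deltas=[[[0,0,-3],-10],[[0,0,-3.5],-20],[[-2,-3,-3.5],-30],[[-4,-7,-3.5],-40],[[-6,-11,-3.5],-50],[[-8,-14,-3.5],-60],[[-10,-17,-3.5],-70],[[-11,-18.9,-3.5],-80],[[-11,-18.9,-3.5],-90],[[-11,-18.9,-3.5],-90]], hand=0.8)

```text
t: 8.55
eef_pos: [0.5392, -0.2057, 0.3746]
tool_rot: [-0.004, 1.0, -0.014, -0.005]
contact_force: [-0.9, -0.4, -0.5]
gripper_width: 0.798
```

Run:
```python
from h import *
np.set_printoptions(precision=4,suppress=True)
cal=get_calibration("wrist"); im=read_camera("wrist")[:,:,::-1].copy()
print(np.array(cal["world_from_camera"])[:3])
for n in ("grip","shaft","foot"): print(n,[(np.round(m["centre"],1),round(m["score"],2)) for m in models.spot_in(n,"wrist")[:2]])
s=state();print(s["eef_pos"],s["tool_rot"],s["q"],tool([.5395,-.2046,.2995]))
for p in ((.5395,-.2046,.30),(.5395,-.165,.3),(.5395,-.244,.3)):
    r=proj("wrist",p,cal); print(r); cv2.circle(im,(int(r[1]),int(r[0])),3,(0,255,0),1)
cv2.imwrite("pics/w3.png",cv2.resize(im,(768,576)))
```

```text
[[ 0.9996 -0.0239 -0.0178  0.5431]
 [-0.0278 -0.9634 -0.2666 -0.1384]
 [-0.0108  0.2669 -0.9637  0.4994]]
grip [(array([224.2, 257.1]), 0.71)]
shaft [(array([220.9, 277.6]), 0.84)]
foot [(array([221.2, 279.7]), 0.48)]
[ 0.5389 -0.2061  0.3749] [-0.0035  0.9999 -0.0151 -0.0052] [ 0.4328  0.2401 -0.213   1.6082  0.0472  1.3103  0.1827] [ 0.1347 -0.0985  7.535 ]
[np.float64(204.71143821837148), np.float64(251.74109768343027)]
[np.float64(148.8543737173713), np.float64(250.13604940301397)]
[np.float64(254.1967637851302), np.float64(253.1602977220477)]
```

View pics/w3.png

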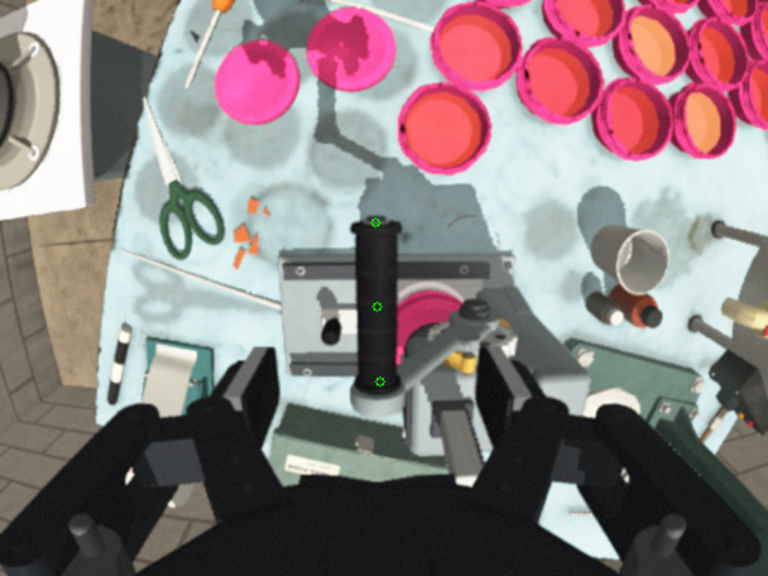

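Run:
```python
from h import *
for z in (.17,.19,.2): print(atz("wrist",[208,316.7],z))
```

```text
[ 0.61392959 -0.25474924  0.17      ]
[ 0.60961536 -0.24770978  0.19      ]
[ 0.60745824 -0.24419005  0.2       ]
```

carry_out(deltas=[[[0.1,-0.1,2.5],0],[[0.1,-0.1,5],0],[[0.1,-0.1,7.2],0],[[0.1,-0.1,7.5],0],[[0.1,-0.1,7.5],0]])

```text
t: 9.38
eef_pos: [0.5394, -0.2047, 0.3006]
tool_rot: [-0.003, 1.0, -0.016, -0.005]
contact_force: [0.2, 1.1, 0.6]
gripper_width: 0.795
```

carry_out(deltas=[[[0,0,0],0],[[0,0,0],0],[[0,0,0],0],[[0,0,0],0],[[0,0,0],0]], hand=0, newtons=60)

```text
t: 10.0
eef_pos: [0.5394, -0.2048, 0.3011]
tool_rot: [-0.003, 1.0, -0.016, -0.005]
contact_force: [-2.3, 0.5, 5.8]
gripper_width: 0.216
```

carry_out(deltas=[[[-0.6,0,0.4],0],[[-1.3,0,1.0],0],[[-2.0,0,1.6],0],[[-2.6,0,2.2],0],[[-3.2,0,2.95],0],[[-3.8,0,3.7],0],[[-3.8,0,3.7],0]])

```text
t: 10.88
eef_pos: [0.5008, -0.204, 0.2632]
tool_rot: [-0.003, 1.0, -0.016, -0.005]
contact_force: [4.2, -5.1, -4.6]
gripper_width: 0.209
```

carry_out(deltas=[[[-0.35,0,0.6],0],[[-0.65,0,1.2],0],[[-0.95,0,1.8],0],[[-1.2,0,2.4],0],[[-1.55,0,3.5],0],[[-1.82,0,4.55],0],[[-1.82,0,4.55],0]])

```text
t: 11.75
eef_pos: [0.4819, -0.2036, 0.2166]
tool_rot: [-0.003, 1.0, -0.016, -0.005]
contact_force: [2.2, -5.7, -2.6]
gripper_width: 0.211
```

carry_out(deltas=[[[0.5,0,-1.8],0],[[1.0,0,-2.9],0],[[1.45,0,-3.9],0],[[2.1,0,-4.85],0],[[2.8,0,-5.75],0],[[3.55,0,-6.55],0],[[4.4,0,-7.35],0],[[5.3,0,-8.05],0],[[6.2,0,-8.65],0],[[6.2,0,-8.65],0]])

```text
t: 13.0
eef_pos: [0.5458, -0.2049, 0.3048]
tool_rot: [-0.003, 1.0, -0.016, -0.004]
contact_force: [-5.6, 1.2, 9.5]
gripper_width: 0.214
```

carry_out(deltas=[[[0.6,0,-0.32],0],[[1.2,0,-0.6],0],[[1.6,0,-0.8],0],[[2.0,0,-0.95],0],[[2.0,0,-0.95],0]])

```text
t: 13.62
eef_pos: [0.5667, -0.2053, 0.3146]
tool_rot: [-0.003, 1.0, -0.015, -0.003]
contact_force: [-0.4, -0.9, 1.9]
gripper_width: 0.215
```

carry_out(deltas=[[[-1.2,0,0.5],0],[[-2.25,0,1.0],0],[[-3.2,0,1.65],0],[[-4.1,0,2.3],0],[[-4.95,0,3.1],0],[[-5.7,0,3.9],0],[[-6.4,0,4.8],0],[[-6.4,0,4.8],0]])

```text
t: 14.62
eef_pos: [0.5022, -0.204, 0.2656]
tool_rot: [-0.003, 1.0, -0.016, -0.002]
contact_force: [6.9, -6.0, -8.1]
gripper_width: 0.212
```

carry_out(deltas=[[[-0.6,0,0.95],0],[[-1.1,0,2.0],0],[[-1.55,0,3.0],0],[[-1.9,0,4.1],0],[[-2.1,0,5.2],0],[[-2.1,0,5.2],0]])

```text
t: 15.38
eef_pos: [0.4812, -0.2036, 0.2133]
tool_rot: [-0.002, 1.0, -0.016, -0.001]
contact_force: [4.2, -5.8, -0.7]
gripper_width: 0.214
```

carry_out(deltas=[[[0.55,0.1,-2.1],0],[[1.05,0.1,-3.2],0],[[1.5,0.1,-4.2],0],[[2.15,0.1,-5.2],0],[[2.85,0.1,-6.1],0],[[3.6,0.1,-6.95],0],[[4.4,0.1,-7.7],0],[[5.3,0.1,-8.4],0],[[6.3,0.1,-9.0],0],[[7.3,0.1,-9.5],0]])

```text
t: 16.62
eef_pos: [0.5544, -0.2052, 0.3094]
tool_rot: [-0.004, 1.0, -0.015, -0.002]
contact_force: [-4.4, 6.5, 4.2]
gripper_width: 0.217
```

carry_out(deltas=[[[0.8,0,-0.35],0],[[1.2,0,-0.5],0],[[1.2,0,-0.5],0]])

```text
t: 17.0
eef_pos: [0.5669, -0.2054, 0.3147]
tool_rot: [-0.004, 1.0, -0.015, -0.002]
contact_force: [0.6, 2.6, 1.1]
gripper_width: 0.208
```

carry_out(deltas=[[[-1.2,0,0.5],0],[[-2.25,0,1.0],0],[[-3.2,0,1.65],0],[[-4.1,0,2.3],0],[[-4.95,0,3.1],0],[[-4.95,0,3.1],0]])

```text
t: 17.75
eef_pos: [0.5166, -0.2044, 0.283]
tool_rot: [-0.003, 1.0, -0.016, -0.001]
contact_force: [5.0, -1.1, -2.9]
gripper_width: 0.213
```

carry_out(deltas=[[[-0.75,0,0.8],0],[[-1.45,0,1.7],0],[[-1.45,0,1.7],0]])

```text
t: 18.12
eef_pos: [0.5017, -0.2041, 0.265]
tool_rot: [-0.003, 1.0, -0.016, -0.001]
contact_force: [8.1, -1.5, -5.8]
gripper_width: 0.211
```

carry_out(deltas=[[[-0.6,0,0.95],0],[[-1.1,0,2.0],0],[[-1.1,0,2.0],0]])

```text
t: 18.5
eef_pos: [0.4902, -0.2039, 0.2438]
tool_rot: [-0.003, 1.0, -0.016, -0.001]
contact_force: [6.0, -0.6, -2.0]
gripper_width: 0.208
```

carry_out(deltas=[[[-0.35,0,1.0],0],[[-0.65,0,2.0],0],[[-0.65,0,2.0],0]])

```text
t: 18.88
eef_pos: [0.4831, -0.2038, 0.2226]
tool_rot: [-0.003, 1.0, -0.016, -0.001]
contact_force: [4.6, -0.5, -0.0]
gripper_width: 0.212
```

carry_out(deltas=[[[-0.1,0,0.6],0],[[-0.15,0,1.1],0],[[-0.15,0,1.1],0]])

```text
t: 19.25
eef_pos: [0.4809, -0.2037, 0.2109]
tool_rot: [-0.003, 1.0, -0.016, -0.002]
contact_force: [2.2, 0.3, 2.4]
gripper_width: 0.212
```

carry_out(deltas=[[[0.55,0,-2.2],0],[[1.05,0,-3.4],0],[[1.5,0,-4.4],0],[[2.15,0,-5.4],0],[[2.85,0,-6.3],0],[[3.6,0,-7.15],0],[[4.4,0,-7.9],0],[[5.3,0,-8.6],0],[[6.3,0,-9.2],0],[[7.3,0,-9.7],0]])

```text
t: 20.5
eef_pos: [0.5539, -0.2052, 0.3092]
tool_rot: [-0.004, 1.0, -0.016, -0.002]
contact_force: [-5.1, 6.7, 6.2]
gripper_width: 0.213
```

carry_out(deltas=[[[0.8,0,-0.35],0],[[1.2,0,-0.5],0],[[1.2,0,-0.5],0]])

```text
t: 20.88
eef_pos: [0.5666, -0.2054, 0.3146]
tool_rot: [-0.004, 1.0, -0.016, -0.002]
contact_force: [-0.7, 4.1, 2.4]
gripper_width: 0.205
```

Run:
```python
from h import *
a=read_camera("scene")[:,:,::-1]; b=cv2.imread("pics/scene2.png")
f=lambda i:cv2.resize(i[190:340,190:340],(400,400),interpolation=cv2.INTER_CUBIC)
cv2.imwrite("pics/c3.png",np.hstack([f(b),f(a)]))
```

```text
(no output)
```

View pics/c3.png

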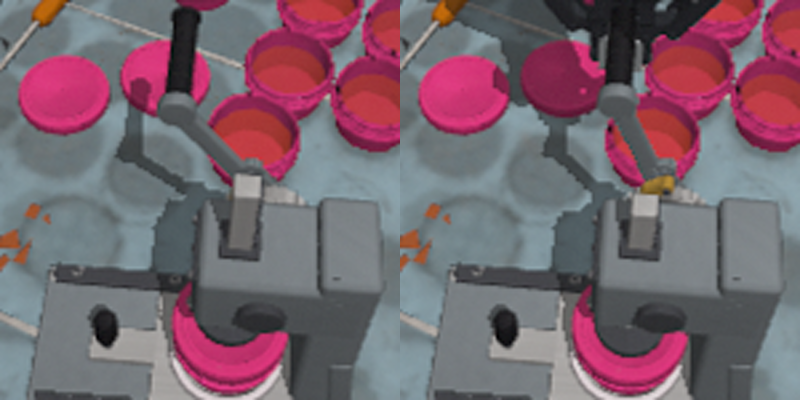

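carry_out(deltas=[[[-1.2,0,0.5],0],[[-2.25,0,1.0],0],[[-3.2,0,1.65],0],[[-3.2,0,1.65],0]])

```text
t: 21.42
eef_pos: [0.534, -0.2048, 0.2979]
tool_rot: [-0.004, 1.0, -0.016, -0.001]
contact_force: [3.4, 1.4, -1.8]
gripper_width: 0.212
```

carry_out(deltas=[[[-0.9,0,0.65],0],[[-1.75,0,1.45],0],[[-1.75,0,1.45],0]])

```text
t: 21.8
eef_pos: [0.5171, -0.2044, 0.2836]
tool_rot: [-0.003, 1.0, -0.016, 0.001]
contact_force: [7.5, 1.1, -0.0]
gripper_width: 0.21
```

carry_out(deltas=[[[-0.75,0,0.8],0],[[-1.45,0,1.7],0],[[-1.45,0,1.7],0]])

```text
t: 22.18
eef_pos: [0.5035, -0.2042, 0.2674]
tool_rot: [-0.003, 1.0, -0.016, 0.003]
contact_force: [5.3, 2.0, 4.0]
gripper_width: 0.209
```

carry_out(deltas=[[[-0.5,0,0.75],0],[[-0.95,0,1.55],0],[[-0.95,0,1.55],0],[[-0.95,0,1.55],0]])

```text
t: 22.68
eef_pos: [0.4948, -0.204, 0.2531]
tool_rot: [-0.002, 1.0, -0.016, 0.005]
contact_force: [2.7, 2.6, 7.6]
gripper_width: 0.211
```

carry_out(deltas=[[[-0.4,0,0.8],0],[[-0.7,0,1.6],0],[[-0.7,0,1.6],0],[[-0.7,0,1.6],0]])

```text
t: 23.18
eef_pos: [0.4881, -0.2039, 0.2383]
tool_rot: [-0.002, 1.0, -0.016, 0.006]
contact_force: [0.2, 4.3, 9.9]
gripper_width: 0.211
```

carry_out(deltas=[[[-0.25,0,0.7],0],[[-0.45,0,1.4],0],[[-0.45,0,1.4],0],[[-0.45,0,1.4],0]])

```text
t: 23.68
eef_pos: [0.4839, -0.2039, 0.2256]
tool_rot: [-0.001, 1.0, -0.016, 0.007]
contact_force: [-0.4, 3.4, 9.5]
gripper_width: 0.21
```

carry_out(deltas=[[[-0.15,0,0.6],0],[[-0.3,0,1.2],0],[[-0.3,0,1.2],0],[[-0.3,0,1.2],0]])

```text
t: 24.18
eef_pos: [0.4815, -0.2038, 0.2151]
tool_rot: [-0.001, 1.0, -0.016, 0.009]
contact_force: [0.7, 3.3, 11.2]
gripper_width: 0.211
```

carry_out(deltas=[[[0.5,0,-1.8],0],[[1.0,0,-3.0],0],[[1.45,0,-4.0],0],[[2.1,0,-5.0],0],[[2.8,0,-5.9],0],[[3.55,0,-6.75],0],[[4.4,0,-7.5],0],[[5.3,0,-8.2],0],[[6.3,0,-8.8],0],[[7.3,0,-9.3],0]])

```text
t: 25.42
eef_pos: [0.5516, -0.2052, 0.3084]
tool_rot: [-0.002, 1.0, -0.016, 0.007]
contact_force: [-0.1, 5.9, -2.7]
gripper_width: 0.212
```

carry_out(deltas=[[[0.8,0,-0.35],0],[[1.2,0,-0.5],0],[[1.2,0,-0.5],0]])

```text
t: 25.8
eef_pos: [0.5636, -0.2054, 0.3136]
tool_rot: [-0.002, 1.0, -0.016, 0.007]
contact_force: [0.9, 5.0, -0.3]
gripper_width: 0.211
```

carry_out(deltas=[[[-1.0,0,0.4],0],[[-1.0,0,0.4],0],[[-1.0,0,0.4],0]])

```text
t: 26.18
eef_pos: [0.5544, -0.2052, 0.3098]
tool_rot: [-0.002, 1.0, -0.016, 0.008]
contact_force: [3.7, 3.2, -1.3]
gripper_width: 0.208
```

carry_out(deltas=[[[-0.55,0,0.3],0],[[-1.1,0,0.6],0],[[-1.1,0,0.6],0],[[-1.1,0,0.6],0]])

```text
t: 26.68
eef_pos: [0.5465, -0.2051, 0.3058]
tool_rot: [-0.001, 1.0, -0.016, 0.013]
contact_force: [8.4, 3.3, 2.9]
gripper_width: 0.214
```

carry_out(deltas=[[[-0.5,0,0.3],0],[[-0.95,0,0.6],0],[[-0.95,0,0.6],0],[[-0.95,0,0.6],0]])

```text
t: 27.18
eef_pos: [0.5413, -0.205, 0.3028]
tool_rot: [-0.0, 1.0, -0.015, 0.019]
contact_force: [10.0, 3.8, 5.4]
gripper_width: 0.208
```

carry_out(deltas=[[[-0.4,0,0.25],0],[[-0.7,0,0.45],0],[[-0.7,0,0.45],0],[[-0.7,0,0.45],0]])

```text
t: 27.68
eef_pos: [0.5392, -0.2049, 0.3015]
tool_rot: [0.001, 1.0, -0.015, 0.026]
contact_force: [11.7, 3.2, 5.5]
gripper_width: 0.213
```

Run:
```python
from h import *
a=read_camera("scene")[:,:,::-1]; b=cv2.imread("pics/scene2.png")
f=lambda i:cv2.resize(i[285:345,235:315],(400,300),interpolation=cv2.INTER_CUBIC)
g=lambda i:cv2.resize(i[250:290,260:315],(400,290),interpolation=cv2.INTER_CUBIC)
cv2.imwrite("pics/c4.png",np.vstack([np.hstack([f(b),f(a)]),np.hstack([g(b),g(a)])]))
for z in (.092,.086): print(proj("scene",[.59-.049,-.3155,z]),proj("scene",[.59,-.3155-.049,z]))
print(state()["contact_force"],state()["q"])
```

```text
[np.float64(308.4096457349862), np.float64(253.77279767357882)] [np.float64(331.95483220352685), np.float64(275.17586207315355)]
[np.float64(309.54675843071), np.float64(253.75172194804827)] [np.float64(333.00454030145033), np.float64(275.0316654977029)]
[11.95308498  3.29203777  5.62669814] [ 0.44414098  0.25526105 -0.22131572  1.75581251  0.05222474  1.08589841
  0.17815369]
```

View pics/c4.png

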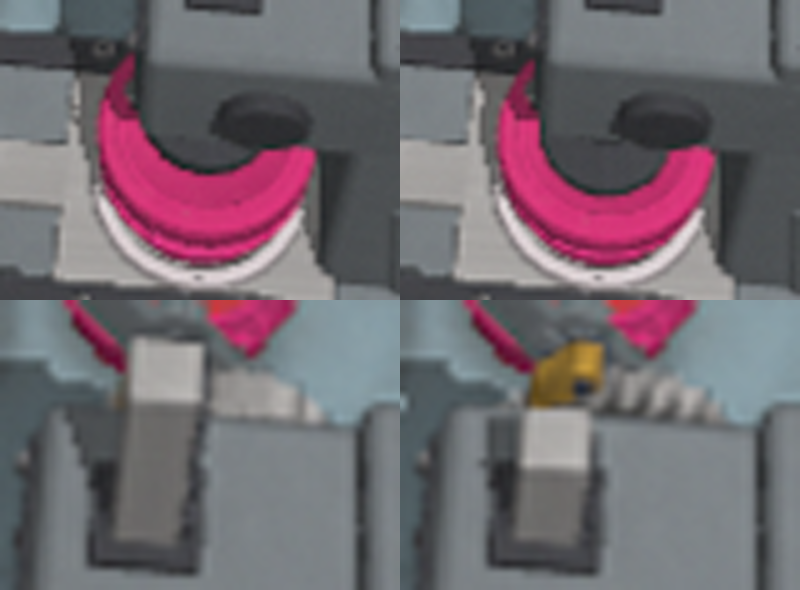

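Run:
```python
from h import *
for z in (.312,.30,.29,.285,.28,.275,.27): print(z,proj("scene",[.5913,-.312,z]))
```

```text
0.312 [np.float64(255.95631683634906), np.float64(283.3054542451817)]
0.3 [np.float64(259.4944435092637), np.float64(282.85089206392615)]
0.29 [np.float64(262.3700876901208), np.float64(282.481442574915)]
0.285 [np.float64(263.7838411522313), np.float64(282.29981005666343)]
0.28 [np.float64(265.18190500842485), np.float64(282.12019326654934)]
0.275 [np.float64(266.5645389984675), np.float64(281.9425588344067)]
0.27 [np.float64(267.9319971603039), np.float64(281.76687412261316)]
```

Run:
```python
from h import *
a=np.mean([read_camera("scene").astype(float) for _ in range(2)],0); b=cv2.imread("pics/scene2.png")[:,:,::-1].astype(float)
for c0 in (266,272,278):
  for nm,i in (("before",b),("now",a)):
    print(c0,nm,i[322:344,c0:c0+6,0].mean(1).round().astype(int).tolist())
```

```text
266 before [194, 194, 197, 205, 211, 211, 211, 197, 167, 146, 152, 196, 194, 156, 125, 159, 192, 209, 190, 153, 106, 77]
266 now [133, 182, 197, 200, 203, 212, 213, 215, 207, 189, 151, 147, 164, 165, 132, 158, 194, 212, 193, 156, 108, 78]
272 before [191, 192, 191, 188, 197, 210, 212, 214, 215, 185, 154, 120, 168, 223, 157, 130, 103, 197, 199, 197, 155, 95]
272 now [61, 42, 154, 192, 194, 184, 212, 214, 215, 216, 208, 172, 134, 179, 176, 133, 100, 200, 201, 200, 158, 96]
278 before [188, 188, 186, 180, 200, 212, 212, 215, 214, 178, 140, 143, 200, 207, 142, 111, 167, 211, 211, 171, 155, 110]
278 now [71, 107, 180, 191, 188, 194, 213, 214, 216, 218, 200, 163, 139, 189, 157, 118, 168, 213, 213, 173, 158, 112]
```

carry_out(deltas=[[[-0.35,0,0.25],0],[[-0.35,0,0.25],0],[[-0.35,0,0.25],0],[[-0.35,0,0.25],0]])

```text
t: 28.32
eef_pos: [0.54, -0.2049, 0.302]
tool_rot: [0.002, 0.999, -0.015, 0.032]
contact_force: [10.5, 3.7, 4.8]
gripper_width: 0.208
```

Run:
```python
from h import *
np.set_printoptions(precision=2,suppress=True)
for p in (.5465,-.205,.3062),(.557,-.2053,.3113),(.5673,-.2054,.3147): print(tool(p))
print(tool([.5673,-.2054,.40])-tool([.5673,-.2054,.3147]))
```

```text
[ 0.68 -0.01 -0.38]
[ 1.76 -0.01 -0.82]
[ 2.81 -0.03 -1.09]
[ 0.55  0.02 -8.51]
```

carry_out(deltas=[[[0.7,0,-0.4],0],[[1.75,0,-0.8],0],[[2.8,0,-1.1],0],[[2.8,0,-1.1],0],[[2.8,0,-1.1],0]])

```text
t: 28.95
eef_pos: [0.5671, -0.2054, 0.3148]
tool_rot: [0.002, 0.999, -0.015, 0.032]
contact_force: [0.6, 4.8, 0.2]
gripper_width: 0.211
```

carry_out(deltas=[[[0,0,0],0],[[0,0,0],0],[[0,0,0],0],[[0,0,0],0]], hand=0.7)

```text
t: 29.45
eef_pos: [0.5669, -0.2059, 0.3148]
tool_rot: [0.002, 0.999, -0.015, 0.032]
contact_force: [-0.7, 0.7, 0.3]
gripper_width: 0.697
```

carry_out(deltas=[[[0.15,0,-2],0],[[0.3,0,-4.5],0],[[0.5,0,-7.5],0],[[0.6,0,-10],0],[[0.6,0,-10],0]])

```text
t: 30.08
eef_pos: [0.5673, -0.2059, 0.4172]
tool_rot: [0.003, 0.999, -0.015, 0.034]
contact_force: [-0.4, 0.2, -0.6]
gripper_width: 0.701
```

carry_out(deltas=[[[-4,0,0],0],[[-8,0,0],0],[[-12,0,0],0],[[-15,0,0],0],[[-15,0,0],0]])

```text
t: 30.7
eef_pos: [0.4155, -0.2018, 0.406]
tool_rot: [0.003, 0.999, -0.016, 0.034]
contact_force: [0.4, 1.9, 0.4]
gripper_width: 0.704
```

Run:
```python
from h import *
f=lambda i,r,c:cv2.resize(i[r:r+150,c:c+150],(400,400),interpolation=cv2.INTER_CUBIC)
a=read_camera("scene")[:,:,::-1]; b=read_camera("top")[:,:,::-1]
cv2.imwrite("pics/c5.png",np.hstack([f(a,190,190),f(b,110,200)]))
i=a[:,:,2].astype(float)
for c0 in (266,272,278): print(i[322:344,c0:c0+6].mean(1).round().astype(int).tolist())
```

```text
[130, 178, 193, 196, 200, 207, 208, 212, 204, 186, 147, 143, 161, 160, 131, 158, 191, 208, 190, 153, 106, 77]
[58, 40, 151, 188, 191, 181, 208, 210, 212, 213, 203, 162, 128, 176, 172, 130, 98, 196, 198, 196, 155, 94]
[68, 106, 177, 187, 184, 189, 208, 211, 213, 215, 194, 161, 137, 185, 153, 116, 164, 210, 210, 170, 154, 110]
```

View pics/c5.png

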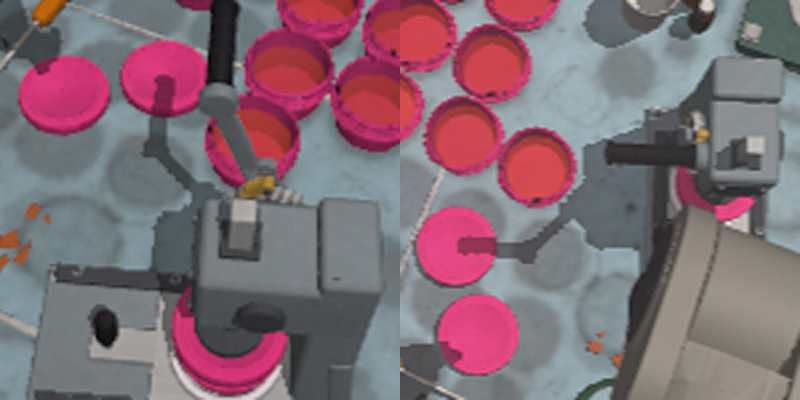

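```bash
python3 -c "
from station import bot; print(bot.hand_in())"
```

```text
the job is handed in; nothing more can be done
None
```

I slid the nest in, worked the lever until the lid was pressed down and clamped, swung the lever back up to its rest, released it and handed in at about t = 31 s. The hand-in gives no verdict, so what follows rests on my own measurements.

- **Nest:** I pinched the knob and pushed it 90 mm. At the end it met 16 N, against about 3 N of drag, so I take it to be on its stop. The pictures show the tub under the foot.
- **Lid:** In the scene picture its front edge had dropped by 1.1 to 1.6 pixels. The full 6 mm corresponds to about 1.05 pixels, so I judge it home.
- **Clamping pull:** The fourth down-stroke ended at about 11 N. A short fifth press reached about 12.8 N with the lever hardly moving, which suggests the ratchet holds roughly 130 to 150 N on the lid.
- **Lever:** The arm left it about 0.02 rad from its rest stop, and the last picture shows it still up with the robot clear.
- **Waiting tub:** I never went near the tubs to the left of the press. The network did not pick out the waiting tub firmly, so I did not check it separately.

**What disagreed:** the lever travel and pull in the fourth stroke, taken alone, would put the lid only 2 to 3 mm down. I trusted the picture over that, because the foot had probably already met the lid in the third stroke. The foot's actual force could not be measured directly.

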